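# Box up the tea light and wedge the dovetail lid home

### The job

Put the tea light away: set it upright in the open wooden box, then fit the loose dovetail lid, narrow end first, into the wide end of the box's tapered grooves and slide it along, pushing firmly until it wedges tight with its ends flush with the box. Leave the salt shaker, espresso cup, pepper mill and spice jar standing where they are.

Things in the scene. Friction and masses are not known exactly. Their poses are not given: they have to be found in the camera images.
- box: Pale wooden box, open at the top, held to the worktop by suction feet (it does not move). 100 mm long (its x), 104 mm wide (its y), 50 mm high. Origin at the middle of its underside, at worktop level. Along both long sides runs a flat ledge that carries the lid, and above each ledge a rail 12 mm high that leans inward over it (dovetail). The lid slides in along the box's +x.
- box_floor (a point): Middle of the floor of the well in the box, 10 mm above the worktop; axes as the box's. The well is 84 mm long (x) by 52 mm wide (y) and 28 mm deep, from the floor to the ledges.
- box_ledge (a point): Point over the middle of the box at the height of the ledges, 38 mm above the worktop; axes as the box's. When the lid is home its origin lies here, with its x along the box's x. The rails' inner faces lean inward by 30 degrees, so the lid cannot be set in from above, only slid in from the wide end.
- box_mouth (a point): Middle of the wide, entry end of the grooves (the -x end of the box), at ledge height; axes as the box's. The grooves are open at both ends and tapered: at ledge level they are 88 mm apart here and 64 mm at the other end. Keep the 12 cm in front of it free for the lid to enter.
- lid: Loose lid of orange-brown wood, 110 to 230 g, lying flat: a dovetail plate 100 mm long (x), 12 mm thick; underside 88 mm wide at its -x end, 64 mm at its +x end (narrow, goes in first); long edges lean inward 30 degrees. Origin mid underside, z up. 10 mm short of home it has 1.2 mm play each side; it jams by friction within 2 mm of flush with the box ends, without an end stop; 10 to 20 N of push sets it tight.
- lid_grip (a point): Middle of the upright dark grip bar on the lid, 27 mm above the lid's underside; axes as the lid's. The bar stands at mid length and runs across the lid: 14 mm thick along the lid's x, 42 mm long along its y, from 12 mm to 42 mm above the underside.
- tea_light_mid (a point): Centre (7.5 mm above its foot) of the tea light, a small round candle with red wax, 38 mm across and 15 mm high, 20 g, standing on the worktop; z is its axis.
- salt: Salt shaker with a grey domed top, 44 mm across, 90 mm high, bystander; origin at the centre of its foot.
- cup: Espresso cup, white with a red-brown inside, 62 mm across (92 mm with handle), 51 mm high, bystander; origin at its foot.
- pepper: Dark wooden pepper mill, 58 mm across, 160 mm high, bystander; origin at the centre of its foot.
- spice: Glass spice jar with a dark cap and green herbs, 41 mm across, 105 mm high, bystander; origin at the centre of its foot.

How it is judged:
By the outcome, as a careful person would: the job done as asked, in the order asked, and still so for the second after the job is handed in, with the robot touching nothing.
It also fails if it takes over 64 s, if anything falls off the work surface, if the arm or the gripper's body presses on something with over 40 N, if the wrist force passes 120 N, or if a joint passes its speed limit or range.

### The arm

A 6-joint arm with a two-finger parallel gripper is mounted at the origin on a cart in front of the work surface, level with it; the furniture and walls round the work are solid. World frame = base frame: x ahead of the robot, y to its left, z up, the work surface at z = 0. Lengths are in m, angles in rad, forces in N, time in s.
With the tool pointing down it reaches from about 0.3 to 0.85 m from the base axis. Payload 4.2 kg.
Tool frame: the origin (TCP) lies on the mounting face of the last link; the fingertips stand 191 mm ahead of it and the grasp point (between the pads) lies 172 mm ahead of it (arm.finger_overhang is the distance from the TCP to the fingertips, in m); z points along the fingers, y is the line along which they close (so a half turn about z gives the same grasp; the last joint's range is limited). The gripper opens to 91 mm and grips with 3 to 60 N. Pads are 32 mm wide; open, the fingers measure 118 mm over their backs; the gripper's body (76 mm by 178 mm) begins 60 mm behind the grasp point.
Start: joints at [-1.165, 0.32, 1.565, -0, 1.257, -0.02], TCP at [0.238, -0.524, 0.405] pointing down, gripper open.
Joint ranges: [-3.11, 3.11], [-0.84, 2.01], [0.21, 2.61], [-1.34, 4.49], [0.05, 2.63], [-2.56, 2.56]. Speed limits (rad/s): [2.57, 2.57, 3.14, 3.14, 3.14, 3.14].

### API

Orientations are given as [roll, pitch, yaw] about the fixed x, y, z axes, in that order (R = Rz(yaw) Ry(pitch) Rx(roll)).
In Python, from cell import arm, eyes, models gives the robot as it stands.
- The arm moves only by the tool jog_arm, never from a script. Its argument "motion" is text: rows parted by semicolons, each of 5 numbers parted by spaces: the finger opening in mm, from 0 to 91.2, then the shift along the tool's x, y, z in units of 0.03 m (1.0 is 0.03 m), then the turn about the tool's z in units of 0.15 rad (1.0 is 0.15 rad). A call has exactly 10 rows; each row shifts and turns the commanded pose from where the row before left it, along the tool's axes as they then stand; what a row does not reach is not made up. A row lasts 1/10 s, in which the tool goes at most 50 mm and 8.59 degrees, less where a joint would pass 70% of its speed; a pose out of reach is approached as far as the arm can. A call with a number of a shift or a turn outside -1 to 1 is refused whole. A call with a gripper value outside its range is refused whole. The fingers move at their own pace and stop on an object; "force" is the grip in N (left out, the last holds). Time passes only in rows, so rows that do not move let the fingers close, or fill a call up. It gives the time, the measured TCP pose, the force, the opening and the grip force at its end, in the units of the state.
- arm.observe(): the state, without advancing time (a new reading comes with each control period).
- eyes.capture(name): name is "side" or "top"; returns the picture (480x640x3 uint8, red, green, blue); there is no depth.
- eyes.camera_model(name): a dict with "fovy" (degrees; the focal length in pixels is half the picture's height over the tangent of half this angle, whatever the lens; pixels are square), "cx", "cy" (the principal point, pixels), "k1" (the pictures are not rectified: a ray, as slopes to the right and down, at radius r is drawn at 1 + k1 r^2 times it, then the intrinsics apply), "origin" and "orientation" of the camera in the world. Camera axes: x right, y up, looking along -z (the intrinsics and any distortion apply to the point x, -y, -z); pixel columns grow to the right and rows downward; lengths in m; the calibration is good to about 2 mm. A picture is of the moment at which its call begins. camera_model takes no time and is no camera call.
- arm.close_job(): hands the job in; it is judged then, once.
Trained networks look in the newest picture that a camera, given by its name, has taken for a name from the list of things; names that differ only in an ending like _2 or _b are one class to them, and where a whole thing is asked for, a point or a joint stands for the part that bears it (a point fixed in the world has none). Each returns a list of dicts, best first, with "score" (0 to 1); they miss things now and then, are a little off and sometimes report something else, mostly with a low value. They report only what shows in the picture. A call takes as long as a camera call.
- models.trace(camera, query): "mask" (480x640 bool, what is visible of it).
- models.place_of(camera, query): "xyz" ([x, y, z] in m, in world coordinates, good to about 4 mm: a listed point, or the origin of a listed thing).
The state is a dict: "clock": time; "joint_pos": joint angles; "qvel": joint speeds; "tau": joint torques, N m; "tool_pos": TCP position; "ee_rot": TCP orientation; "force": force on the tool from outside, world axes, zero at the start; "moment": the same for the moment, N m; "opening": finger opening in m; "grip_force": force on a finger pad.
Only numpy, scipy, OpenCV 4.12 (cv2) and the standard library are available. Lean on these libraries where they do the work, as an engineer would, in place of code of your own. Each camera call takes 0.05 s, during which the arm holds its last target. There are 200 camera calls.

## Working session

There is one attempt and no reset: what is moved stays moved. The work goes in short steps, Python scripts to look and compute and a tool call to move; the robot and the scene stay as the last step left them, time stands still between calls to the robot, and variables do not carry over. Pictures are saved under pics/ and viewed, at most 10 in all, crops included, and the job is handed in when it is done.

Besides the shell and the picture viewer there is one more tool, called after "Request:" as name(argument=value, ...) on one line, values as JSON. jog_arm: Moves the arm, as the interface text tells. Shifts and turns lie within -1 to 1; 1 stands for 0.03 m of shift or 0.15 rad of turn. Its arguments: {"type":"object","properties":{"motion":{"type":"string"},"force":{"type":"number"}},"required":["motion"]}

```bash
mkdir -p pics; ls
python3 - <<'E'
from cell import arm, eyes, models
import cv2,numpy as np
for c in("top","side"):
    im=eyes.capture(c); cv2.imwrite(f"pics/{c}0.png",im[:,:,::-1]); print(c,eyes.camera_model(c))
    for q in["box_floor","box_ledge","box_mouth","lid","lid_grip","tea_light_mid","salt","cup","pepper","spice"]:
        print(q,[(np.round(r["xyz"],4).tolist(),round(r["score"],2)) for r in models.place_of(c,q)[:2]])
print(arm.observe())
E
```

```text
pics
top {'fovy': 46.47901843474609, 'cx': 322.6374329115489, 'cy': 225.50397297408148, 'k1': -0.03062466504239546, 'origin': array([0.14661296, 0.00655508, 1.21474445]), 'orientation': array([ 0.3821814 , -0.0103351 , -1.60005106])}
box_floor [([0.5118, 0.0935, 0.0091], 0.6)]
box_ledge [([0.5122, 0.0989, 0.0339], 0.67)]
box_mouth [([0.4949, -0.1375, 0.0278], 0.71), ([0.4935, 0.0494, 0.0373], 0.67)]
lid [([0.4904, -0.1329, 0.0025], 0.81)]
lid_grip []
tea_light_mid [([0.4838, -0.3585, 0.0095], 0.5)]
salt [([0.6834, -0.2816, 0.0017], 0.86)]
cup [([0.6637, -0.1404, -0.0016], 0.91)]
pepper [([0.7149, 0.1778, -0.0027], 0.64)]
spice [([0.7223, 0.2576, -0.0017], 0.6)]
side {'fovy': 47.36079094596299, 'cx': 332.08336777959914, 'cy': 239.6505590212879, 'k1': -0.17225226670634758, 'origin': array([ 0.38766558, -0.97526563,  0.73421223]), 'orientation': array([ 0.97028239, -0.00608323, -0.21222115])}
box_floor [([0.517, 0.0961, 0.0108], 0.95), ([0.5157, 0.0986, 0.0043], 0.61)]
box_ledge [([0.5157, 0.1006, 0.034], 0.89)]
box_mouth [([0.4924, 0.0538, 0.042], 0.71), ([0.5154, 0.0983, 0.0129], 0.54
[... 264 characters left out ...]
 [([0.7203, 0.2625, 0.0013], 0.7)]
{'clock': 1.1, 'joint_pos': array([-1.16495077e+00,  3.19569597e-01,  1.56452312e+00, -1.01516579e-05,
        1.25742130e+00, -1.99791268e-02]), 'qvel': array([ 0.00154169, -0.00060533,  0.00199423,  0.00040017, -0.00126907,
        0.000656  ]), 'tau': array([-2.00228537e-04, -4.12359023e+01, -2.32232040e+01,  7.26357638e-02,
        3.77313641e-02, -2.81193940e-05]), 'tool_pos': array([ 0.23751889, -0.52362862,  0.40478443]), 'ee_rot': array([3.14151423e+00, 1.12264106e-05, 4.25827817e-01]), 'force': array([-0.13348772,  0.21414697,  0.49331265]), 'moment': array([-0.00447349, -0.01863481,  0.00163788]), 'grip_force': 0.0, 'opening': 0.09121986948603807}
```

View pics/top0.png

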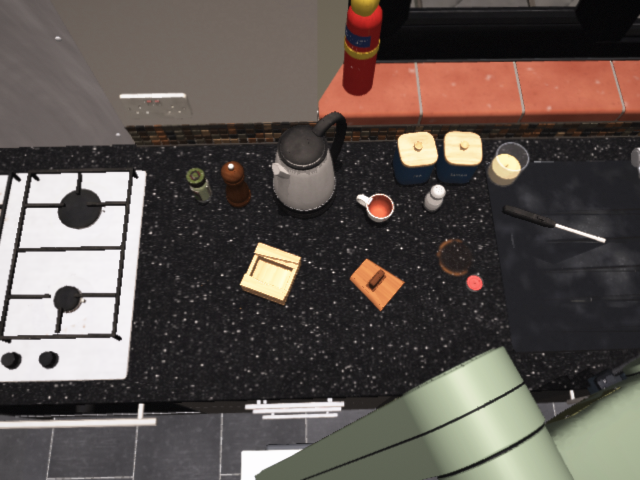

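View pics/side0.png

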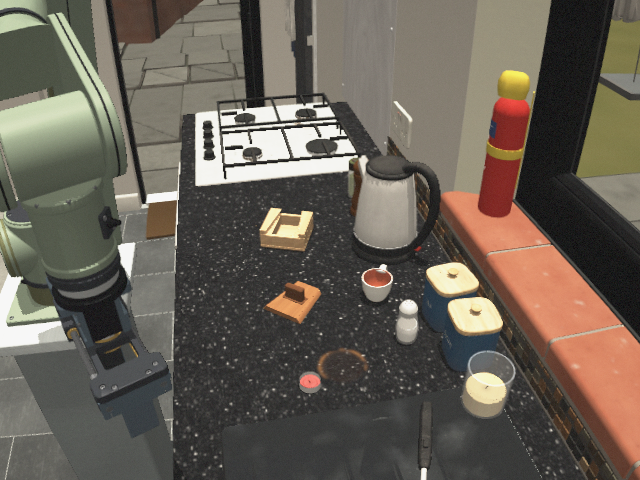

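The top view shows the box at (271,273), the lid at (377,284) and the tea light at (475,284). In the side view they are at (287,230), (294,300) and (310,382). Next I fit the yaws from the masks.

```bash
cat > h.py <<'E'
from cell import arm, eyes, models
import cv2,numpy as np
from scipy.spatial.transform import Rotation as R
from scipy.optimize import minimize
def proj(c,P):
    m=eyes.camera_model(c); f=240/np.tan(np.radians(m["fovy"]/2))
    q=(np.asarray(P)-m["origin"])@R.from_euler("xyz",m["orientation"]).as_matrix()
    s=np.c_[q[:,0],-q[:,1]]/-q[:,2:]; s=s*(1+m["k1"]*(s**2).sum(1,keepdims=True))
    return s*f+[m["cx"],m["cy"]]
def slab(x0,x1,w0,w1,z0,z1,t0=0,t1=0):  # w at x0/x1; t shrink of half width at top
    return np.array([[x,s*(w/2-t),z] for x,w in((x0,w0),(x1,w1)) for z,t in((z0,0),(z1,t0)) for s in(1,-1)])
k=np.tan(np.radians(30))*.012
LID=[slab(-.05,.05,.088,.064,0,.012,k),slab(-.007,.007,.042,.042,.012,.042)]
BOX=[slab(-.05,.05,.104,.104,0,.038),slab(-.05,.05,.104,.104,0,.05)]
def place(P,x,y,a,z=0): return P@R.from_euler("z",a).as_matrix().T+[x,y,z]
def sil(c,parts,v,z=0,S=4):
    im=np.zeros((480*S,640*S),np.uint8)
    for p in parts:
        h=cv2.convexHull((proj(c,place(p,*v,z))*S).astype(np.float32)); cv2.fillConvexPoly(im,h.astype(np.int32),255)
    return cv2.resize(im,(640,480),interpolation=cv2.INTER_AREA)/255.
def cost(v,parts,masks,z=0):
    t=0
    for c,m in masks.items():
        s=sil(c,parts,v,z); t+=1-np.minimum(s,m).sum()/np.maximum(s,m).sum()
    return t
def fit(parts,masks,x,y,yaws,z=0):
    out=[]
    for a in yaws:
        r=minimize(cost,[x,y,a],args=(parts,masks,z),method="Nelder-Mead",options=dict(initial_simplex=[[x,y,a],[x+.006,y,a],[x,y+.006,a],[x,y,a+.15]],maxfev=120,xatol=2e-4,fatol=1e-4))
        out.append((round(r.fun,4),r.x.round(4).tolist()))
    return sorted(out)
E
python3 - <<'E'
from h import *
I={c:eyes.capture(c) for c in("top","side")}
for q,P,xy in(("lid",LID,(.494,-.135)),("box",BOX,(.515,.098))):
    M={c:models.trace(c,q)[0]["mask"] for c in I}
    np.savez(f"{q}.npz",**M)
    print(q,[m.sum() for m in M.values()])
    for r in fit(P,M,*xy,np.arange(0,6.28,.52) if q=="lid" else [.8,1.15,1.5])[:5]: print(r)
o=[cv2.resize(im[y:y+60,x:x+80],(800//2*1,300),interpolation=cv2.INTER_CUBIC) for im,x,y in((I["top"],231,243),(I["side"],247,200),(I["top"],337,253),(I["side"],254,270))]
cv2.imwrite("pics/crop.png",np.vstack([np.hstack(o[:2]),np.hstack(o[2:])])[:,:,::-1])
E
```

```text
lid [np.int64(1480), np.int64(1347)]Traceback (most recent call last):
  File "<stdin>", line 7, in <module>
  File "h.py", line 29, in fit
    r=minimize(cost,[x,y,a],args=(parts,masks,z),method="Nelder-Mead",options=dict(initial_simplex=[[x,y,a],[x+.006,y,a],[x,y+.006,a],[x,y,a+.15]],maxfev=120,xatol=2e-4,fatol=1e-4))
    res = _minimize_neldermead(fun, x0, args, callback, bounds=bounds,
                               **options)
    fsim[j] = func(sim[j])
              ~~~~^^^^^^^^
    fx = function(np.copy(x), *(wrapper_args + args))
  File "h.py", line 24, in cost
    s=sil(c,parts,v,z); t+=1-np.minimum(s,m).sum()/np.maximum(s,m).sum()
  File "h.py", line 19, in sil
    h=cv2.convexHull((proj(c,place(p,*v,z))*S).astype(np.float32)); cv2.fillConvexPoly(im,h.astype(np.int32),255)
                      ~~~~^^^^^^^^^^^^^^^^^
  File "h.py", line 6, in proj
    m=eyes.camera_model(c); f=240/np.tan(np.radians(m["fovy"]/2))
ValueError: time passes only in moves, steps and waits
```

```bash
sed -i 's/^def proj/from functools import cache\n@cache\ndef cam(c): return eyes.camera_model(c)\ndef proj/; s/m=eyes.camera_model(c); f/m=cam(c); f/' h.py
python3 - <<'E'
from h import *
I={c:eyes.capture(c) for c in("top","side")}
for q,P,xy in(("lid",LID,(.494,-.135)),("box",BOX,(.515,.098))):
    M={c:models.trace(c,q)[0]["mask"] for c in I}
    np.savez(f"{q}.npz",**M)
    print(q,[m.sum() for m in M.values()])
    for r in fit(P,M,*xy,np.arange(0,6.28,.52) if q=="lid" else [.8,1.15,1.5])[:5]: print(r)
o=[cv2.resize(im[y:y+60,x:x+80],(400,300),interpolation=cv2.INTER_CUBIC) for im,x,y in((I["top"],231,243),(I["side"],247,200),(I["top"],337,253),(I["side"],254,270))]
cv2.imwrite("pics/crop.png",np.vstack([np.hstack(o[:2]),np.hstack(o[2:])])[:,:,::-1])
E
```

```text
lid [np.int64(1460), np.int64(1366)]
(np.float64(0.1361), [0.4948, -0.1352, 0.8339])
(np.float64(0.1364), [0.4952, -0.135, 0.8317])
(np.float64(0.1376), [0.4947, -0.1348, 0.8287])
(np.float64(0.1378), [0.4959, -0.1354, 7.1111])
(np.float64(0.1382), [0.4954, -0.1354, 0.8408])
box [np.int64(2462), np.int64(1794)]
(np.float64(0.1616), [0.5123, 0.0967, 1.1784])
(np.float64(0.162), [0.5124, 0.0967, 1.1777])
(np.float64(0.1635), [0.5122, 0.0969, 1.1737])
```

View pics/crop.png

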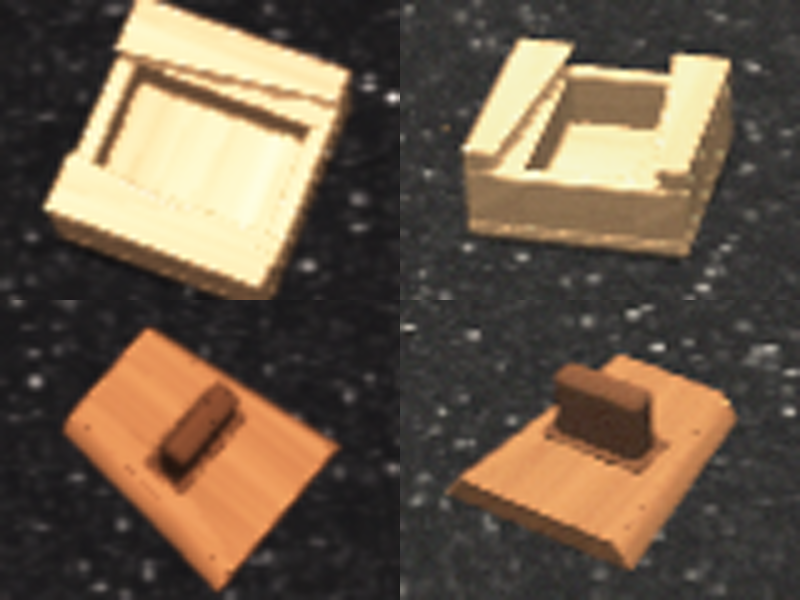

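The crop settles both directions. The box mouth faces world -y with box yaw about 1.18, since the rails are narrow at the near end in the side view. The lid's narrow end points to +x/+y with lid yaw about 0.834. Next I go to the tea light.

Request:
jog_arm(motion="60 0.97 -0.17 0.4 0;60 0.97 -0.17 0.4 0;60 0.97 -0.17 0.4 0;60 0.97 -0.17 0.4 0;60 0.97 -0.17 0.4 0;60 0.97 -0.17 0.4 0;60 0.97 -0.17 0.4 0;60 0.97 -0.17 0.4 0;60 0.97 -0.17 0.4 0;60 0.97 -0.17 0.4 0", force=10)

```text
clock: 2.6
tool_pos: [0.4825, -0.3563, 0.2844]
ee_rot: [3.141, -0.0, 0.426]
force: [-0.0, -0.3, 0.4]
opening: 0.0601
grip_force: 0.0
```

```bash
cat >> h.py <<'E'
def to(x,y,z,yaw=None):
    s=arm.observe(); p=s["tool_pos"]; a=s["ee_rot"][2]; d=np.array([x,y,z])-p
    c,n=np.cos(a),np.sin(a)
    t=0 if yaw is None else -((yaw-a+np.pi)%(2*np.pi)-np.pi)/.15
    print("t",round(s["clock"],2),"tcp",p.round(4),"rpy",s["ee_rot"].round(4),"F",s["force"].round(1),"M",s["moment"].round(2),"open",round(s["opening"]*1e3,1),"grip",round(s["grip_force"],1))
    print("units x y z turn:",np.round(np.array([d[0]*c+d[1]*n,d[0]*n-d[1]*c,-d[2]])/.03,2),round(t,2))
E
python3 - <<'E'
from h import *
from scipy.spatial import ConvexHull
th=np.linspace(0,6.28,40); T=[np.array([[.019*np.cos(t),.019*np.sin(t),z] for t in th for z in(0,.015)])]
for c in("top","side"):
    eyes.capture(c)
    print(c,[(np.round(r["xyz"],4).tolist(),round(r["score"],2)) for r in models.place_of(c,"tea_light_mid")[:1]])
    tr=models.trace(c,"tea_light_mid")
    if tr:
        m=tr[0]["mask"]; r=minimize(lambda v:cost([*v,0],T,{c:m}),[.482,-.356],method="Nelder-Mead",options=dict(initial_simplex=[[.482,-.356],[.488,-.356],[.482,-.35]],maxfev=60)); print(m.sum(),r.x.round(4),r.fun)
to(.482,-.356,.194)
E
```

```text
top []
side [([0.4823, -0.3548, 0.0089], 0.88)]
405 [ 0.4872 -0.3549] 0.05900666617830197
t 2.9 tcp [ 0.481  -0.3575  0.2852] rpy [3.1408e+00 1.0000e-04 4.2540e-01] F [-0.1 -0.4  0.1] M [-0.04 -0.02 -0.04] open 60.3 grip 0.0
units x y z turn: [ 0.05 -0.03  3.04] 0
```

Request:
jog_arm(motion="60 0.1 0 0.5 0;60 0 0 0.6 0;60 0 0 0.6 0;60 0 0 0.6 0;60 0 0 0.5 0;60 0 0 0.2 0;60 0 0 0 0;36 0 0 0 0;30 0 0 0 0;30 0 0 0 0", force=12)

```text
clock: 3.9
tool_pos: [0.4844, -0.356, 0.1957]
ee_rot: [3.14, -0.001, 0.426]
force: [-0.8, 0.4, -0.7]
opening: 0.039
grip_force: 0.0
```

Request:
jog_arm(motion="30 0 0 0 0;30 0 0 0 0;30 0 0 0 0;30 0 0 -0.4 0;30 0 0 -0.8 0;30 0 0 -0.9 0;30 0 0 -0.9 0;30 0 0 -0.9 0;30 0 0 -0.1 0;30 0 0 0 0")

```text
clock: 4.9
tool_pos: [0.4841, -0.3557, 0.3154]
ee_rot: [3.14, -0.001, 0.426]
force: [-0.9, -0.1, -0.7]
opening: 0.0369
grip_force: 12.0
```

Run:
```python
from h import *
im=eyes.capture("side")
to(.4825,.0965,.31,-.393)
cv2.imwrite("pics/s2.png",cv2.resize(im[200:440,200:520],(640,480))[:,:,::-1])
```

```text
t 4.95 tcp [ 0.4839 -0.3555  0.3142] rpy [-3.1406e+00  5.0000e-04  4.2590e-01] F [-0.6  0.4 -1.4] M [-0.   -0.01  0.  ] open 36.6 grip 12.0
units x y z turn: [  6.18 -13.74   0.14] 5.46
```

View pics/s2.png

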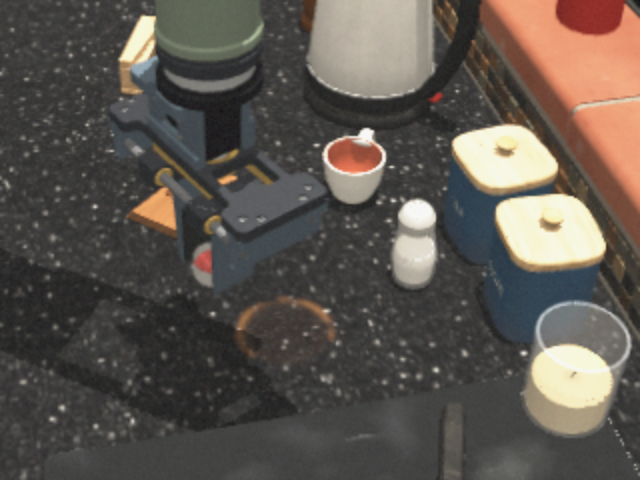

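The tea light is held between the pads at about (410,330) in the full side view. I carry it to the box.

Request:
jog_arm(motion="30 0.5 -0.95 0 0;30 0.5 -0.95 0 0;30 0.5 -0.95 0 0;30 0.5 -0.95 0 0;30 0.5 -0.95 0 0;30 0.5 -0.95 0 0;30 0.5 -0.95 0 0;30 0.5 -0.95 0 0;30 0.5 -0.95 0 0;30 0.5 -0.95 0 0")

```text
clock: 5.95
tool_pos: [0.5025, -0.0329, 0.313]
ee_rot: [-3.14, 0.003, 0.426]
force: [-0.2, 0.3, -0.2]
opening: 0.0367
grip_force: 12.0
```

Request:
jog_arm(motion="30 0.52 -0.96 0 0;30 0.52 -0.96 0 0;30 0.53 -0.96 0 0;30 0.53 -0.97 0 0;30 0 0 0 0.91;30 0 0 0 0.91;30 0 0 0 0.91;30 0 0 0 0.91;30 0 0 0 0.91;30 0 0 0 0.91")

```text
clock: 6.95
tool_pos: [0.5122, 0.0969, 0.3128]
ee_rot: [3.139, 0.003, -0.399]
force: [0.4, 0.1, -0.0]
opening: 0.0365
grip_force: 12.0
```

Run:
```python
from h import *
im={c:eyes.capture(c) for c in("side","top")}
to(.5123,.0967,.206,-.393)
for c in im:
  for q in("box_floor","tea_light_mid"): print(c,q,[(np.round(r["xyz"],4).tolist(),round(r["score"],2)) for r in models.place_of(c,q)[:1]])
def crop(c,x,y,w=100,h=75):return cv2.resize(im[c][y:y+h,x:x+w],(400,300),interpolation=cv2.INTER_CUBIC)
a=np.hstack([crop("side",237,165,),crop("top",221,220)])
cv2.imwrite("pics/s3.png",a[:,:,::-1])
```

```text
t 7.05 tcp [0.5123 0.0969 0.313 ] rpy [ 3.1396e+00  3.1000e-03 -3.9290e-01] F [-0.7  0.1 -0.8] M [ 0.11  0.   -0.03] open 36.7 grip 12.0
units x y z turn: [0.   0.   3.57] 0.0
side box_floor [([0.5147, 0.0982, 0.0122], 0.81)]
side tea_light_mid [([0.5094, 0.0954, 0.1266], 0.42)]
top box_floor []
top tea_light_mid []
```

View pics/s3.png

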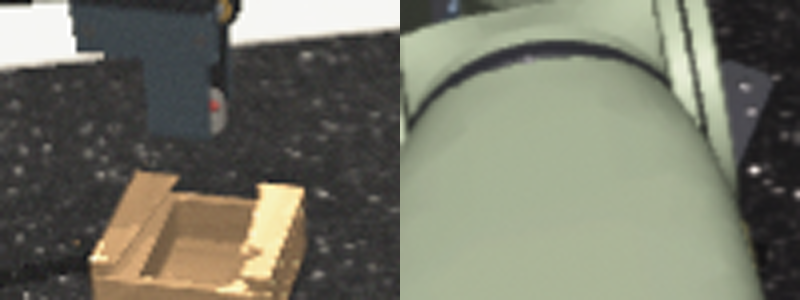

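Request:
jog_arm(motion="30 0 0 0.4 0;30 0 0 0.5 0;30 0 0 0.5 0;30 0 0 0.5 0;30 0 0 0.5 0;30 0 0 0.4 0;30 0 0 0.4 0;30 0 0 0.3 0;30 0 0 0 0;30 0 0 0 0")

```text
clock: 8.25
tool_pos: [0.5129, 0.097, 0.2098]
ee_rot: [-3.142, -0.0, -0.393]
force: [0.4, -0.5, -0.9]
opening: 0.0365
grip_force: 12.0
```

Run:
```python
from h import *
to(.5123,.0967,.2055,-.393)
```

```text
t 8.25 tcp [0.5129 0.097  0.2098] rpy [-3.1415e+00 -3.0000e-04 -3.9310e-01] F [ 0.4 -0.5 -0.9] M [ 0.05 -0.03 -0.  ] open 36.5 grip 12.0
units x y z turn: [-0.02  0.02  0.14] -0.0
```

Request:
jog_arm(motion="30 0 0 0.06 0;30 0 0 0.06 0;30 0 0 0 0;46 0 0 0 0;46 0 0 0 0;46 0 0 0 0;46 0 0 -0.3 0;46 0 0 -0.9 0;46 0 0 -1 0;46 0 0 -1 0")

```text
clock: 9.25
tool_pos: [0.5126, 0.0969, 0.3037]
ee_rot: [3.142, -0.0, -0.393]
force: [0.8, -0.5, -0.2]
opening: 0.0463
grip_force: 0.0
```

Run:
```python
from h import *
im=eyes.capture("side")
to(.495,-.135,.28,-.737)
print([(np.round(r["xyz"],4).tolist(),round(r["score"],2)) for r in models.place_of("side","tea_light_mid")[:1]])
```

```text
t 9.3 tcp [0.5141 0.0972 0.3088] rpy [-3.1363 -0.0086 -0.3932] F [ 2.3 -0.   2.6] M [0.04 0.   0.02] open 46.0 grip 0.0
units x y z turn: [2.38 7.39 0.96] 2.29
[([0.5082, 0.0968, 0.0187], 0.65)]
```

Request:
jog_arm(motion="60 0.3 0.92 0 0;60 0.3 0.92 0 0;60 0.3 0.92 0 0;60 0.3 0.92 0 0;60 0.3 0.93 0 0;60 0.3 0.93 0 0;60 0.3 0.93 0 0;60 0.28 0.92 0 0;60 0 0 0.3 0.9;60 0 0 0.3 0.9")

```text
clock: 10.35
tool_pos: [0.4934, -0.1362, 0.2837]
ee_rot: [3.141, 0.0, -0.671]
force: [-0.2, 0.4, -0.1]
opening: 0.0598
grip_force: 0.0
```

Run:
```python
from h import *
im={c:eyes.capture(c) for c in("side","top")}
to(.495,-.135,.206,-.737)
for c in im:
  for q in("lid","lid_grip"): print(c,q,[(np.round(r["xyz"],4).tolist(),round(r["score"],2)) for r in models.place_of(c,q)[:1]])
M=np.load("lid.npz")
im=im["side"]
for v,z,P,col in(((.495,-.135,.834),0,LID,(255,0,0)),((.513,.0972,1.178),0,BOX,(0,0,255))):
  for p in P:
    h=cv2.convexHull(proj("side",place(p,*v,z)).astype(np.float32)); 
    big=None
    cv2.polylines(im,[(h*16).round().astype(np.int32)],True,col,1,cv2.LINE_AA,shift=4)
cv2.imwrite("pics/s4.png",cv2.resize(im[170:350,220:420],(667,600),interpolation=cv2.INTER_CUBIC)[:,:,::-1])
```

```text
t 10.45 tcp [ 0.493  -0.1354  0.2828] rpy [ 3.1403  0.0032 -0.6637] F [-2.   1.   0.2] M [ 0.1   0.02 -0.  ] open 60.1 grip 0.0
units x y z turn: [ 0.05 -0.05  2.56] 0.49
side lid [([0.4989, -0.136, -0.0015], 0.93)]
side lid_grip [([0.4941, -0.1352, 0.0283], 0.62)]
top lid []
top lid_grip []
```

View pics/s4.png

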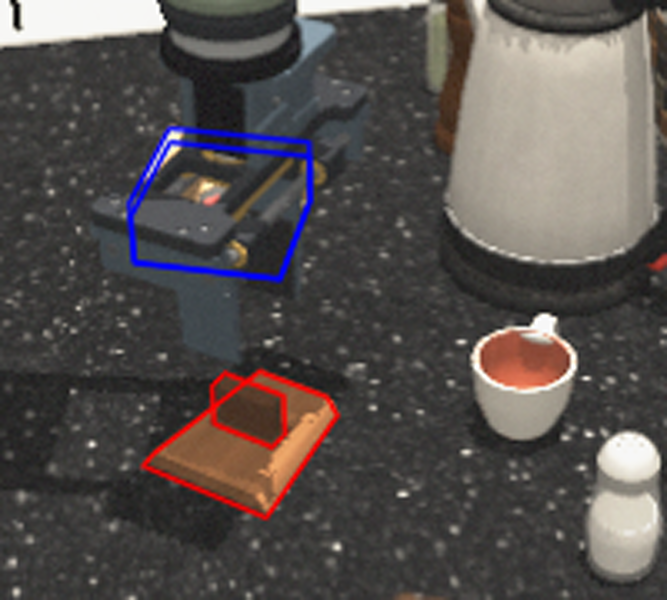

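The lid outline (red) matches the lid around (240,440) in the crop. The box is hidden behind the gripper. I go down on the bar.

Request:
jog_arm(motion="60 0.05 -0.05 0.3 0.49;60 0 0 0.5 0;60 0 0 0.5 0;60 0 0 0.5 0;60 0 0 0.4 0;60 0 0 0.3 0;60 0 0 0 0;30 0 0 0 0;5 0 0 0 0;5 0 0 0 0", force=40)

```text
clock: 11.65
tool_pos: [0.4961, -0.135, 0.2098]
ee_rot: [-3.141, -0.001, -0.737]
force: [-0.6, -0.7, -0.3]
opening: 0.0389
grip_force: 0.0
```

Request:
jog_arm(motion="5 0 0 0 0;5 0 0 0 0;5 0 0 0 0;5 0 0 0 0;5 0 0 0 0;5 0 0 0 0;5 0 0 0 0;5 0 0 0 0;5 0 0 0 0;5 0 0 0 0")

```text
clock: 12.65
tool_pos: [0.4959, -0.135, 0.2093]
ee_rot: [3.142, -0.0, -0.737]
force: [-0.9, 0.1, 3.5]
opening: 0.0139
grip_force: 40.0
```

Run:
```python
from h import *
to(.495,-.135,.206,-.737)
```

```text
t 12.65 tcp [ 0.4959 -0.135   0.2093] rpy [ 3.1415e+00 -2.0000e-04 -7.3670e-01] F [-0.9  0.1  3.5] M [0.   0.19 0.01] open 13.9 grip 40.0
units x y z turn: [-0.02  0.02  0.11] 0.0
```

Request:
jog_arm(motion="5 0 0 -0.4 0;5 0 0 -0.8 0;5 0 0 -0.8 0;5 0 0 -0.5 0;5 0 0 -0.2 0;5 -0.68 -0.47 0 0;5 -0.68 -0.47 0 0;5 -0.69 -0.47 0 0;5 -0.69 -0.47 0 0;5 -0.69 -0.46 0 0")

```text
clock: 13.65
tool_pos: [0.4662, -0.0129, 0.2897]
ee_rot: [3.141, 0.001, -0.737]
force: [0.5, -0.1, -2.1]
opening: 0.0138
grip_force: 40.0
```

Request:
jog_arm(motion="5 0 0 0 -0.57;5 0 0 0 -0.57;5 0 0 0 -0.57;5 0 0 0 -0.58;5 0 0 0.3 0;5 0 0 0.4 0;5 0 0 0.3 0;5 0 0 0 0;5 0 0 0 0;5 0 0 0 0")

```text
clock: 14.65
tool_pos: [0.467, -0.0138, 0.2604]
ee_rot: [-3.141, -0.001, -0.394]
force: [-0.1, -0.2, -1.1]
opening: 0.0134
grip_force: 40.0
```

Run:
```python
from h import *
im={c:eyes.capture(c) for c in("side","top")}
to(.467,-.014,.2483,-.393)
s=arm.observe(); z=s["tool_pos"][2]-.2093
for c in im:
  for q in("lid","lid_grip","box_ledge","box_mouth"): print(c,q,[(np.round(r["xyz"],4).tolist(),round(r["score"],2)) for r in models.place_of(c,q)[:1]])
  a=im[c].copy()
  for v,zz,P,col in(((*s["tool_pos"][:2],s["ee_rot"][2]+np.pi/2),z,LID,(255,0,0)),((.513,.0972,1.178),0,BOX,(0,0,255))):
    for p in P:
      h=cv2.convexHull(proj(c,place(p,*v,zz)).astype(np.float32)); cv2.polylines(a,[(h*16).round().astype(np.int32)],True,col,1,cv2.LINE_AA,shift=4)
  im[c]=np.hstack([im[c][:],a])
S=im["side"]; T=im["top"]
r=lambda a:cv2.resize(a,(400,300),interpolation=cv2.INTER_CUBIC)
f=lambda a,x,y:np.hstack([r(a[y:y+105,x:x+140]),r(a[y:y+105,640+x:780+x])])
cv2.imwrite("pics/s5.png",np.vstack([f(S,220,180),f(T,225,225)])[:,:,::-1])
```

```text
t 14.75 tcp [ 0.467  -0.0138  0.2605] rpy [-3.1413e+00 -1.0000e-03 -3.9340e-01] F [ 0.2 -0.7 -1.1] M [ 0.09  0.02 -0.06] open 13.6 grip 40.0
units x y z turn: [0.   0.01 0.41] -0.0
side lid [([0.4704, -0.0169, 0.0547], 0.61)]
side lid_grip [([0.461, -0.0132, 0.0812], 0.84)]
side box_ledge [([0.5152, 0.101, 0.0331], 0.56)]
side box_mouth [([0.4902, 0.0549, 0.0416], 0.92)]
top lid [([0.5133, 0.0966, 0.0171], 0.36)]
top lid_grip [([0.5103, 0.1015, 0.0352], 0.72)]
top box_ledge [([0.5103, 0.1052, 0.0379], 0.68)]
top box_mouth []
```

View pics/s5.png

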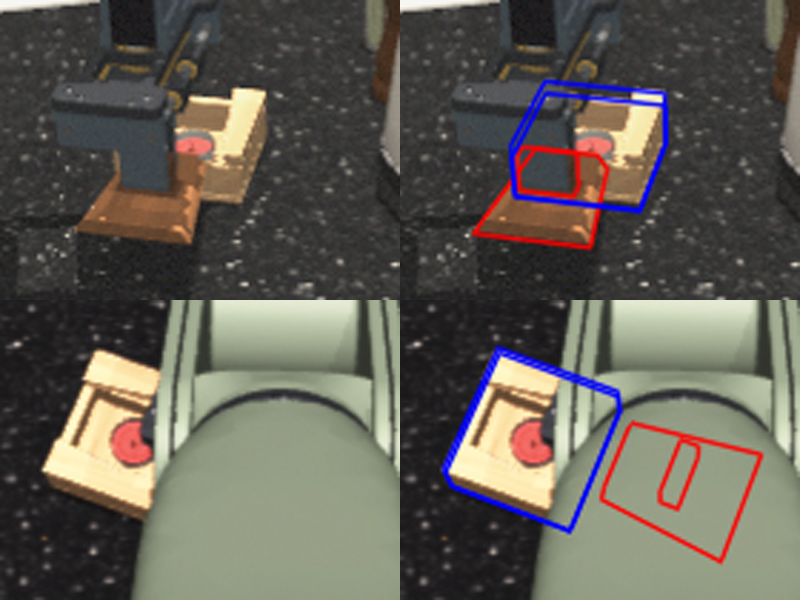

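The tea light stands upright in the well, showing red at (135,440) in the top crop. The lid lines up in front of the mouth, and both outlines share the same small image offset. I lower the lid and slide it in most of the way.

Request:
jog_arm(motion="5 0 0 0.2 0;5 0 0 0.18 0;5 0 0 0 0;5 0 -0.4 0 0;5 0 -0.5 0 0;5 0 -0.4 0 0;5 0 -0.4 0 0;5 0 -0.3 0 0;5 0 0 0 0;5 0 0 0 0")

```text
clock: 16.15
tool_pos: [0.4897, 0.0419, 0.2487]
ee_rot: [3.141, 0.0, -0.392]
force: [0.0, -0.5, -1.5]
opening: 0.0138
grip_force: 40.0
```

Run:
```python
from h import *
to(.513,.0972,.2475,-.393)
```

```text
t 16.15 tcp [0.4897 0.0419 0.2487] rpy [ 3.1412e+00  2.0000e-04 -3.9240e-01] F [ 0.  -0.5 -1.5] M [0.04 0.03 0.06] open 13.8 grip 40.0
units x y z turn: [ 0.01 -2.    0.04] 0.0
```

Request:
jog_arm(motion="5 0 -0.3 0 0;5 0 -0.3 0 0;5 0 -0.3 0 0;5 0 -0.2 0 0;5 0 0 0 0;5 0 0 0.04 0;5 0 0 0.03 0;5 0 0 0.03 0;5 0 0 0 0;5 0 0 0 0")

```text
clock: 17.15
tool_pos: [0.5023, 0.072, 0.2472]
ee_rot: [-3.141, -0.0, -0.394]
force: [-3.5, 1.1, 10.5]
opening: 0.0135
grip_force: 40.0
```

Run:
```python
from h import *
im={c:eyes.capture(c) for c in("side","top")}
to(.513,.0972,.2475,-.393)
s=arm.observe(); z=.038
r=lambda a:cv2.resize(a,(400,300),interpolation=cv2.INTER_CUBIC)
cv2.imwrite("pics/s6.png",np.hstack([r(im["side"][180:255,240:340]),r(im["top"][225:300,225:325])])[:,:,::-1])
```

```text
t 17.25 tcp [0.5023 0.072  0.2472] rpy [-3.1409e+00 -5.0000e-04 -3.9360e-01] F [-3.2  1.5  9.7] M [0.22 0.65 0.07] open 13.6 grip 40.0
units x y z turn: [ 0.01 -0.91 -0.01] -0.0
```

View pics/s6.png

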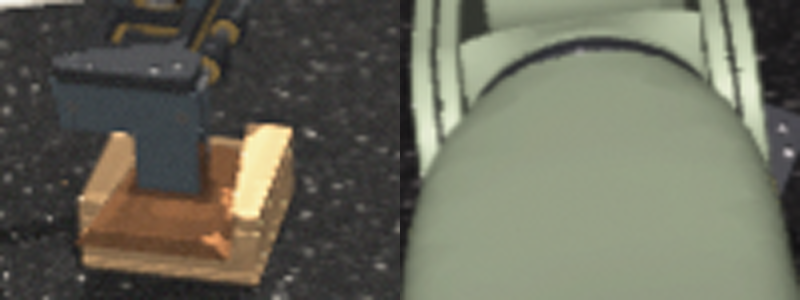

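Request:
jog_arm(motion="5 0 0 -0.02 0;5 0 0 -0.02 0;5 -0.02 0 0 0;5 0 -0.15 0 0;5 0 -0.15 0 0;5 0 -0.15 0 0;5 0 -0.1 0 0;5 0 0 0 0;5 0 0 0 0;5 0 0 0 0")

```text
clock: 18.25
tool_pos: [0.5086, 0.0872, 0.2473]
ee_rot: [3.141, -0.002, -0.392]
force: [0.9, -3.8, 5.0]
opening: 0.0135
grip_force: 40.0
```

Run:
```python
from h import *
to(.513,.0972,.2475,-.393)
```

```text
t 18.25 tcp [0.5086 0.0872 0.2473] rpy [ 3.1409e+00 -1.9000e-03 -3.9200e-01] F [ 0.9 -3.8  5. ] M [-0.6   0.06  0.22] open 13.5 grip 40.0
units x y z turn: [ 0.01 -0.36 -0.01] 0.01
```

Request:
jog_arm(motion="18 0 0 0 0;18 0 0 0 0;18 0 0 0 0;18 0 -0.1 0 0;18 0 -0.1 0 0;18 0 -0.1 0 0;18 0 -0.05 0 0;18 0 -0.05 0 0;18 0 0 0 0;18 0 0 0 0")

```text
clock: 19.25
tool_pos: [0.5128, 0.0988, 0.247]
ee_rot: [-3.141, 0.0, -0.394]
force: [-1.1, 0.4, -0.0]
opening: 0.0184
grip_force: 0.0
```

Run:
```python
from h import *
to(.513,.0972,.2475,-.393)
```

```text
t 19.25 tcp [0.5128 0.0988 0.247 ] rpy [-3.1412e+00  1.0000e-04 -3.9350e-01] F [-1.1  0.4 -0. ] M [ 0.02  0.08 -0.03] open 18.4 grip 0.0
units x y z turn: [ 0.03  0.05 -0.02] -0.0
```

Request:
jog_arm(motion="18 0 -0.03 0 0;18 0 -0.03 0 0;18 0 -0.03 0 0;18 0 0 0 0;18 0 0 0 0;18 0 0 0 0;18 0 0 0 0;18 0 0 0 0;18 0 0 0 0;18 0 0 0 0")

```text
clock: 20.25
tool_pos: [0.5134, 0.1, 0.2469]
ee_rot: [3.138, 0.0, -0.392]
force: [-1.6, -7.5, 2.1]
opening: 0.0178
grip_force: 3.7
```

Run:
```python
from h import *
to(.513,.0972,.2475,-.393)
```

```text
t 20.25 tcp [0.5134 0.1    0.2469] rpy [ 3.138e+00  4.000e-04 -3.918e-01] F [-1.6 -7.5  2.1] M [-1.25  0.21  0.1 ] open 17.8 grip 3.7
units x y z turn: [ 0.02  0.09 -0.02] 0.01
```

Request:
jog_arm(motion="18 0 -0.03 0 0;18 0 -0.03 0 0;18 0 -0.03 0 0;18 0 -0.02 0 0;18 0 0 0 0;18 0 0 0 0;18 0 0 0 0;18 0 0 0 0;18 0 0 0 0;18 0 0 0 0")

```text
clock: 21.25
tool_pos: [0.5139, 0.1011, 0.2468]
ee_rot: [3.132, 0.001, -0.39]
force: [-3.8, -18.1, 5.4]
opening: 0.018
grip_force: 8.9
```

Run:
```python
from h import *
to(.513,.0972,.2475,-.393)
```

```text
t 21.25 tcp [0.5139 0.1011 0.2468] rpy [ 3.1319e+00  1.2000e-03 -3.8980e-01] F [ -3.8 -18.1   5.4] M [-3.05  0.57  0.11] open 18.0 grip 8.9
units x y z turn: [ 0.02  0.13 -0.02] 0.02
```

Request:
jog_arm(motion="18 0 -0.03 0 0;18 0 -0.02 0 0;18 0 0 0 0;18 0 0 0 0;24 0 0.1 0 0;24 0 0.1 0 0;24 0 0 0 0;24 0 0 -0.5 0;24 0 0 -1 0;24 0 0 -1 0")

```text
clock: 22.25
tool_pos: [0.5133, 0.1006, 0.3224]
ee_rot: [3.141, 0.001, -0.393]
force: [0.3, -0.3, 1.0]
opening: 0.024
grip_force: 0.0
```

Request:
jog_arm(motion="24 -0.5 0.5 -0.5 0;24 -0.7 0.7 0 0;24 -0.7 0.7 0 0;24 -0.7 0.7 0 0;24 -0.7 0.7 0 0;24 -0.7 0.7 0 0;24 -0.7 0.7 0 0;24 -0.7 0.7 0 0;24 -0.7 0.7 0 0;24 -0.5 0.5 0 0")

```text
clock: 23.25
tool_pos: [0.253, -0.007, 0.3368]
ee_rot: [-3.141, 0.0, -0.393]
force: [0.8, 0.7, 1.0]
opening: 0.024
grip_force: 0.0
```

Run:
```python
from h import *
im={c:eyes.capture(c) for c in("side","top")}
to(.513,.0972,.2475,-.393)
for c in im:
  for q in("lid","lid_grip","box_ledge","box","salt","cup","pepper","spice"): print(c,q,[(np.round(r["xyz"],4).tolist(),round(r["score"],2)) for r in models.place_of(c,q)[:1]])
r=lambda a:cv2.resize(a,(400,300),interpolation=cv2.INTER_CUBIC)
cv2.imwrite("pics/s7.png",np.hstack([r(im["side"][195:255,247:327]),r(im["top"][243:303,231:311])])[:,:,::-1])
```

```text
t 23.35 tcp [ 0.2525 -0.007   0.3367] rpy [-3.1414e+00  6.0000e-04 -3.9450e-01] F [ 0.   0.2 -0.6] M [ 0.06 -0.03 -0.01] open 24.1 grip 0.0
units x y z turn: [ 6.68 -6.55  2.97] -0.01
side lid [([0.515, 0.0939, 0.0395], 0.63)]
side lid_grip [([0.5102, 0.0954, 0.0699], 0.85)]
side box_ledge []
side box [([0.5139, 0.0961, 0.0021], 0.92)]
side salt [([0.6851, -0.2797, -0.0018], 0.88)]
side cup [([0.6701, -0.141, -0.0003], 0.56)]
side pepper [([0.7143, 0.1774, 0.0019], 0.64)]
side spice [([0.7194, 0.2616, 0.0014], 0.74)]
top lid [([0.5089, 0.0978, 0.0401], 0.85)]
top lid_grip [([0.5171, 0.0947, 0.0617], 0.56)]
top box_ledge [([0.5106, 0.1035, 0.0383], 0.78)]
top box [([0.5161, 0.0977, 0.0016], 0.56)]
top salt [([0.6852, -0.2771, 0.0004], 0.92)]
top cup [([0.6631, -0.1429, -0.0038], 0.64)]
top pepper [([0.7155, 0.1773, 0.0008], 0.59)]
top spice [([0.721, 0.2591, 0.0008], 0.82)]
```

View pics/s7.png

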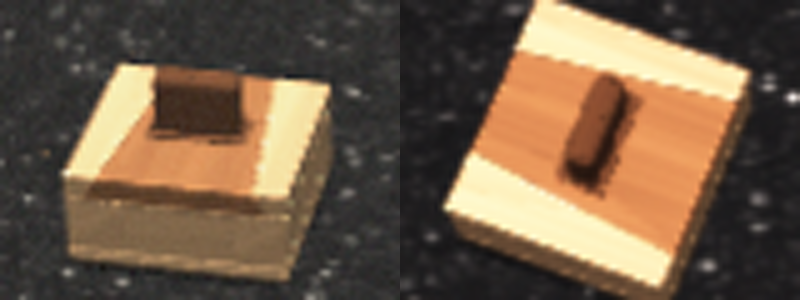

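The lid is seated flush at both ends in both views and the bystanders haven't moved. I hand the job in.

```bash
python3 -c "
from cell import arm
print(arm.close_job())"
```

```text
the job is handed in; nothing more can be done
None
```

The tea light stands upright in the box, and the lid is slid in and pushed tight (18 N on the last reading, then slightly further); both ends look flush in both camera views, the four bystanders are where they were, and the job was handed in at about 23 s.

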